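# Square a cut gusset up in the jig corner

### The arm

A 6-joint arm with a two-finger parallel gripper is mounted at the origin on the work surface. World frame = base frame: x ahead of the robot, y to its left, z up, the work surface at z = 0. Lengths are in m, angles in rad, forces in N, time in s.
With the tool pointing down it reaches from about 0.3 to 0.775 m from the base axis. Payload 14.6 kg.
Tool frame: the origin (TCP) lies between the finger pads; the fingertips stand manip.tips_ahead ahead of it and the grasp point (between the pads) lies 8 mm behind it (manip.tips_ahead is the distance from the TCP to the fingertips, in m); z points along the fingers, y is the line along which they close (so a half turn about z gives the same grasp; the last joint's range is limited). The gripper opens to 85 mm and grips with 20 to 120 N. Pads are 22 mm wide; open, the fingers measure 114 mm over their backs; the gripper's body (76 mm by 85 mm) begins 54 mm behind the grasp point. The pads swing forward as they close: fully open they stand 13 mm farther back than shut.
Start: joints at [1.276, 0.3, 1.521, -0, 1.321, -0.067], TCP at [0.124, 0.536, 0.242] pointing down, gripper open.
Joint ranges: [-3.03, 3.03], [-0.79, 2.21], [0.23, 2.52], [-1.04, 4.18], [0, 3.07], [-2.55, 2.55]. Speed limits (rad/s): [2.22, 2.22, 2.57, 3.14, 3.14, 3.14].

### API

Orientations are given as a 3x3 rotation matrix whose columns are the frame's x, y, z axes.
In Python, from rig import manip gives the robot as it stands.
- The arm moves only by the tool servo_tool, never from a script. Its argument "plan" is a list of rows, each a list of 5 numbers: the finger opening in mm, from 0 to 85.4, then the shift along the world's x, y, z in mm, then the turn about the world's z in rad. A call has 1 to 20 rows; each row is the pose to reach, as a shift and turn from the pose commanded when the call began; what a row does not reach only later rows make up. A row lasts 1/12 s, in which the tool goes at most 41.7 mm and 7.16 degrees, less where a joint would pass 70% of its speed; a pose out of reach is approached as far as the arm can. A call with a gripper value outside its range is refused whole. The fingers move at their own pace and stop on an object; "grip_force" is the grip in N (left out, the last holds). Time passes only in rows, so rows that repeat a pose let the fingers close. It gives the time, the measured TCP pose, the force, the opening and the grip force at its end, in the units of the state.
- manip.observe(): the state, without advancing time (a new reading comes with each control period).
- manip.snapshot(name): name is "scene" or "side" or "wrist"; returns (picture, depth): 480x640x3 uint8, red, green, blue; 480x640 float32, m along the optical axis (not along the pixel's ray), 0 where there is no reading.
- manip.calibration(name): a dict with "mtx" (3x3 intrinsics, pixels), "cam_to_world" (4x4, takes a point from camera to world coordinates). Camera axes: x right, y down, z forward; pixel columns grow to the right and rows downward; lengths in m; the calibration is good to about 2 mm. A picture is of the moment at which its call begins: read the wrist's pose just before it. calibration takes no time and is no camera call; for the wrist camera it gives the pose at the moment of the call.
- manip.hand_in(): hands the job in; it is judged then, once.
Trained networks look in the newest picture that a camera, given by its name, has taken for a name from the list of things; names that differ only in an ending like _2 or _b are one class to them, and where a whole thing is asked for, a point or a joint stands for the part that bears it (a point fixed in the world has none). Each returns a list of dicts, best first, with "confidence" (0 to 1); they miss things now and then, are a little off and sometimes report something else, mostly with a low value. They report only what shows in the picture. A call takes as long as a camera call.
- manip.regions_of(camera, thing): "mask" (480x640 bool, what is visible of it) and "location" ([column, row] in pixels, amid what is visible of it).
The state is a dict: "t": time; "joint_pos": joint angles; "qd": joint speeds; "joint_efforts": joint torques, N m; "tool_pos": TCP position; "tool_rot": TCP orientation; "contact_force": force on the tool from outside, world axes, zero at the start; "ft_torque": the same for the moment, N m; "grip_width": finger opening in m; "gripper_force": force on a finger pad.
Only numpy, scipy, OpenCV 4.12 (cv2) and the standard library are available. Lean on these libraries where they do the work, as an engineer would, in place of code of your own. Each camera call takes 0.05 s, during which the arm holds its last target. There are 200 camera calls.

### The job

Take the brass drift out of the tool block and use its nose to nudge the loose gusset plate into the square corner of the jig: first press its long square edge flat against the long fence, then slide it along the fence and press its end home on the end stop, so that it finally touches both with no gap. Seat it with a definite but gentle push, as fence and stop are only held down by magnets that slip if shoved, and let nothing but the drift touch the sharp-edged plate. Stand the drift back in the hole it came from, and leave the other two tools and the small offcut as they were.

Things in the scene. Friction and masses are not known exactly. Their poses are not given: they have to be found in the camera images.
- jig: Fixed squaring jig, turned up to 23 degrees on the table: steel bed plate 240 mm (its x) by 260 mm (its y), 12 mm thick. Origin: centre of its underside; bed top at z = 12 mm. Near its +x side stands the long fence, near its +y side the end stop; their inner faces meet at a right angle. The gusset starts on the bed, up to 15 degrees crooked, 15 to 65 mm short of both.
- corner (a point): The point on the bed's top where the planes of the two inner faces meet; axes parallel to the jig's. At jig (60, 80, 12) mm. The bars leave a small relief gap at this corner. The seated plate lies on the -x, -y side of it.
- long_fence: Grey steel magnet bar on the bed, 126 mm long (its y), 25 mm wide, 25 mm high, two black switch knobs on top up to 37 mm above the bed. Origin: bottom middle of its inner face, which is its x = 0 plane, looks to jig -x and spans jig y = -60 to 66 mm. A push of 4 to 8 N on it seats the plate; it slips above 15 N.
- end_stop: Like the long fence but 90 mm long, turned a quarter turn: its inner face (its x = 0 plane) looks to jig -y and is parallel to the jig's x. Origin: bottom of the middle of the inner face. It spans jig x = -45 to 45 mm. Its seating and slipping forces are the same.
- gusset: Loose brown-primed steel plate with two soapstone lines: 70 mm (its x) by 100 mm (its y), 8 mm thick, about 0.4 kg. Corner at -x, -y clipped 45 degrees over 25 mm, others square. Origin: middle of the 70 x 100 outline, underside; mass centre at about (2, 2) mm. Edge x = +35 mm goes on the long fence, edge y = +50 mm on the end stop. Sliding it takes 2 to 5 N.
- gusset_corner (a point): The gusset's square corner that goes into the jig's corner: gusset (35, 50, 0) mm.
- gusset_fence_end (a point): Other end of the gusset's long edge: gusset (35, -50, 0) mm.
- gusset_stop_end (a point): Other end of the gusset's end edge: gusset (-35, 50, 0) mm. The clip leaves the pushing edges x = -35 mm (from y = -25 to 50 mm) and y = -50 mm (from x = -10 to 35 mm).
- tool_block: Fixed wooden tool block 64 mm (its x) by 170 mm (its y) by 36 mm high, origin at the centre of its underside. Three round holes in a row along its y, at y = -55, 0 and 55 mm, 18 mm wide and 22 mm deep (hole floor at z = 14 mm), slightly chamfered. Each holds one standing tool, in any order.
- drift: Brass drift, 100 mm long, 0.19 kg, standing upright nose down in one of the holes: the nose is round, 14 mm across and 36 mm long, the shank above it is square, 16 x 16 mm from z = 36 to 100 mm, with its flats along its x and y (which lie along the block's). Origin: centre of the flat nose end; z up along the tool. The only tool of the three with a plain square shank.
- punch: Round dark steel centre punch, 13 mm across, 82 mm long, standing in the tool block; origin at its lower end. Leave it.
- chisel: Short steel chisel, 81 mm long, round 13 mm stem with a wide flat blade end up (24 mm wide), standing in the tool block; origin at its lower end. Leave it.
- offcut: Small brown steel offcut 45 x 28 x 10 mm lying on the jig's bed near its -x, +y corner; origin at the centre of its underside. Leave it.

How it is judged:
On the way, in this order (a step that is already met when the one before it is completed fails the run):
1. the drift is drawn out of the tool block (distance of drift from where it was at the start of the episode above 0.05 m), for 0.1 s.
2. pressed by the drift, the gusset's long edge bears flat on the long fence (contact force between gusset and long_fence above 3 N and contact force between drift and gusset above 1 N and angle between the y axis of gusset and the y axis of jig, either way round below 0.035 rad), for 0.1 s.
3. pressed by the drift, the gusset's end bears on the end stop, its long edge still at the fence (contact force between gusset and end_stop above 3 N and contact force between drift and gusset above 1 N and x of gusset_corner in the frame of corner above -0.006 m), for 0.1 s.
At the end, for the whole second after the job is handed in: Gusset flat on the bed, at rest, both ends of its long edge within 1.5 mm of the long fence and both ends of its end edge within 1.5 mm of the end stop; the drift stands released in the hole it came from (within 7 mm of its start, leaning less than 0.15 rad) (x of each of gusset_corner, gusset_fence_end in the frame of corner above -0.0015 m and y of each of gusset_corner, gusset_stop_end in the frame of corner above -0.0015 m and z of gusset_corner in the frame of corner below 0.0015 m and distance between gusset_corner and corner below 0.004 m and linear speed of gusset below 0.01 m/s and distance of drift from where it was at the start of the episode below 0.007 m and angle between drift's own z axis and vertical below 0.15 rad and linear speed of drift below 0.02 m/s); the robot touches nothing.
It fails at once if the long fence or the end stop is pushed with more than 15 N (its magnets slip) (contact force between anything else and long_fence above 15 N or contact force between anything else and end_stop above 15 N).
It fails at once if the gripper or arm touches the gusset (contact force between any of the fingers, the arm and gusset above 0.5 N).
It fails at once if the gusset is tipped up (angle between gusset's own z axis and vertical above 0.1 rad).
It fails at once if the punch or the chisel is moved more than 20 mm (distance of any of punch, chisel from where it was at the start of the episode above 0.02 m).
It fails at once if the offcut is moved more than 15 mm (distance of offcut from where it was at the start of the episode above 0.015 m).
It also fails if it takes over 72 s, if anything falls off the work surface, if the arm or the gripper's body presses on something with over 40 N, if the wrist force passes 120 N, or if a joint passes its speed limit or range.

## Working session

There is one attempt and no reset: what is moved stays moved. The work goes in short steps, Python scripts to look and compute and a tool call to move; the robot and the scene stay as the last step left them, time stands still between calls to the robot, and variables do not carry over. Pictures are saved under pics/ and viewed, at most 10 in all, crops included, and the job is handed in when it is done.

Besides the shell and the picture viewer there is one more tool, called as name(argument=value, ...) on one line, values as JSON. servo_tool: Moves the arm, as the interface text tells. Its arguments: {"type":"object","properties":{"plan":{"type":"array","items":{"type":"array","items":{"type":"number"}}},"grip_force":{"type":"number"}},"required":["plan"]}

```bash
ls; mkdir -p pics; cat > h.py <<'E'
import numpy as np, cv2
from rig import manip
def snap(n,save=None):
    im,d=manip.snapshot(n)
    if save: cv2.imwrite('pics/'+save,im[:,:,::-1])
    return im,d
def cloud(n,d,T=None):
    c=manip.calibration(n);K=np.array(c['mtx']);T=np.array(c['cam_to_world'])
    v,u=np.mgrid[:480,:640]
    p=np.stack([(u-K[0,2])/K[0,0]*d,(v-K[1,2])/K[1,1]*d,d],-1)
    return p@T[:3,:3].T+T[:3,3]
E
python3 - <<'E'
from h import *
print(manip.tips_ahead, manip.observe())
out=[]
for n in('scene','side'):
    im,d=snap(n,n+'1.png');P=cloud(n,d)
    print(n,np.array(manip.calibration(n)['cam_to_world']).round(3).tolist())
    for t in('jig','long_fence','end_stop','gusset','tool_block','drift','punch','chisel','offcut'):
        for r in manip.regions_of(n,t)[:1]:
            m=r['mask']&(d>0); q=P[m]
            print(t,round(r['confidence'],2),np.round(r['location']),m.sum(),np.median(q,0).round(3),np.percentile(q,2,axis=0).round(3),np.percentile(q,98,axis=0).round(3))
    out.append(cv2.imread('pics/'+n+'1.png'))
E
```

```text
pics
0.011 {'t': 0.0, 'joint_pos': array([ 1.27640640e+00,  3.00494073e-01,  1.52160506e+00, -5.78373901e-06,
        1.32070087e+00, -6.65784435e-02]), 'qd': array([-1.68285333e-03, -6.48157852e-04,  1.42381203e-03, -2.11050600e-05,
       -4.12609245e-04,  6.29840156e-04]), 'joint_efforts': array([ 1.63106182e-03, -5.43506134e+01, -3.61790121e+01, -5.35469098e-05,
        4.04637991e-03, -2.17271726e-06]), 'tool_pos': array([0.12414118, 0.53557118, 0.24169856]), 'tool_rot': array([[-9.74163307e-01,  2.25844487e-01, -3.44956104e-04],
       [ 2.25844738e-01,  9.74162623e-01, -1.15703131e-03],
       [ 7.47342004e-05, -1.20504397e-03, -9.99999271e-01]]), 'contact_force': array([ 0.28767214, -0.13064279, -0.94380895]), 'ft_torque': array([ 0.00439589,  0.0280423 , -0.00176828]), 'gripper_force': 0.0, 'grip_width': 0.08554457915370255}
scene [[-0.877, 0.32, -0.359, 0.821], [0.481, 0.553, -0.681, 0.48], [-0.02, -0.769, -0.638, 0.549], [0.0, 0.0, 0.0, 1.0]]
jig 0.63 [387. 352.] 22142 [0.564 0.186 0.012] [0.413 0.017 0.002] [0.671 0.29  0.044]
long_fence 0.89 [344. 337.] 1741 [0.612 0.142
[... 967 characters left out ...]
5] [0.576 0.065 0.011] [0.629 0.188 0.047]
end_stop 0.6 [303. 178.] 718 [0.56  0.226 0.03 ] [0.517 0.21  0.011] [0.602 0.247 0.046]
gusset 0.83 [286. 203.] 957 [0.521 0.12  0.018] [0.487 0.073 0.013] [0.556 0.173 0.02 ]
tool_block 0.63 [318. 355.] 4891 [ 0.497 -0.29   0.035] [ 0.467 -0.333 -0.   ] [ 0.544 -0.17   0.037]
drift 0.76 [317. 306.] 774 [ 0.504 -0.252  0.082] [ 0.497 -0.255  0.034] [ 0.513 -0.203  0.114]
punch 0.77 [329. 343.] 471 [ 0.51  -0.305  0.069] [ 0.505 -0.307  0.033] [ 0.517 -0.297  0.096]
chisel 0.81 [303. 288.] 286 [ 0.497 -0.196  0.068] [ 0.493 -0.203  0.034] [ 0.502 -0.184  0.094]
offcut 0.7 [258. 176.] 258 [0.474 0.256 0.018] [ 0.449  0.244 -0.002] [0.497 0.324 0.022]
```

View pics/scene1.png

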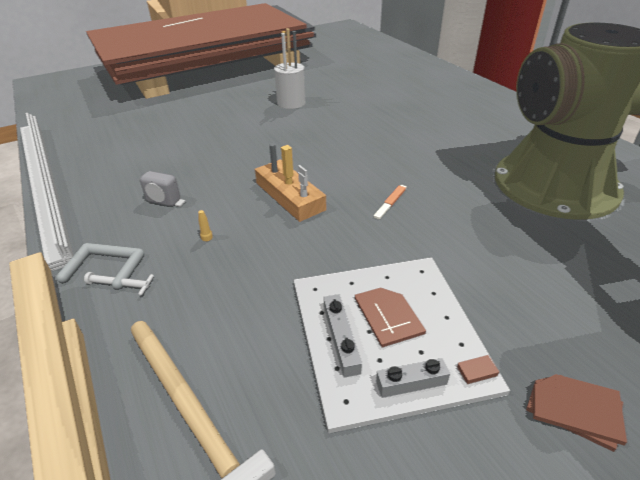

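View pics/side1.png

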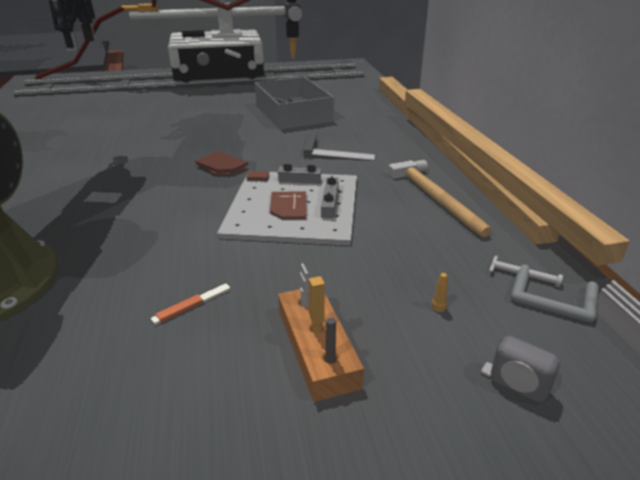

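The scene picture shows the jig at about (390,340), with the gusset at (385,317), the fence at (343,335) and the stop at (412,376). The drift (288,166) is in the middle hole of the block, between the punch and the chisel. I'll move to look down on the jig with the wrist camera.

servo_tool(plan=[[85, 35, -35, 8, 0], [85, 70, -70, 15, 0], [85, 100, -100, 25, 0], [85, 130, -130, 35, 0], [85, 160, -160, 45, 0], [85, 190, -190, 55, 0], [85, 220, -220, 65, 0], [85, 250, -250, 75, 0], [85, 280, -280, 85, 0], [85, 310, -310, 95, 0], [85, 340, -340, 100, 0], [85, 370, -370, 100, 0], [85, 370, -385, 100, 0], [85, 370, -385, 100, 0], [85, 370, -385, 100, 0], [85, 370, -385, 100, 0]])

```text
t: 2.33
tool_pos: [0.494, 0.151, 0.3422]
tool_rot: [[-0.974, 0.226, -0.0], [0.226, 0.974, 0.0], [0.0, 0.0, -1.0]]
contact_force: [-0.8, 0.1, -0.3]
grip_width: 0.0851
gripper_force: 0.0
```

```bash
python3 - <<'E'
from h import *
c=manip.calibration('wrist');print(np.array(c['cam_to_world']).round(3).tolist(),c['mtx'],manip.observe()['tool_pos'],manip.observe()['tool_rot'][:,1])
im,d=snap('wrist','w1.png');P=cloud('wrist',d)
M={}
for t in('long_fence','end_stop','gusset','offcut'):
    for r in manip.regions_of('wrist',t)[:1]:
        m=r['mask']&(d>0); q=P[m]; M[t]=r['mask']
        print(t,round(r['confidence'],2),np.round(r['location']),np.median(q,0).round(4))
        zs={'long_fence':(.030,.041),'end_stop':(.030,.041),'gusset':(.015,.024),'offcut':(.017,.026)}[t]
        s=q[(q[:,2]>zs[0])&(q[:,2]<zs[1])]
        rc=cv2.minAreaRect((s[:,:2]*1000).astype(np.float32)); print(len(s),rc,np.median(s[:,2]),cv2.boxPoints(rc).round(1).tolist())
np.savez('w1.npz',P=P,d=d,im=im,**M)
E
```

```text
[[0.226, 0.921, 0.317, 0.412], [0.974, -0.214, -0.072, 0.169], [0.001, 0.325, -0.946, 0.475], [0.0, 0.0, 0.0, 1.0]] [[371.13610653   0.         315.67209129]
 [  0.         371.13610653 239.65974146]
 [  0.           0.           1.        ]] [0.49400751 0.15095268 0.34216199] [2.26471800e-01 9.74017720e-01 6.70931778e-05]
long_fence 0.9 [321. 267.] [0.6009 0.1299 0.0378]
1578 ((604.687255859375, 129.70384216308594), (124.97386932373047, 26.235750198364258), 73.11153411865234) 0.037865107821948546 [[574.0, 73.69999694824219], [599.0999755859375, 66.0999984741211], [635.4000244140625, 185.6999969482422], [610.2999877929688, 193.3000030517578]]
end_stop 0.98 [397. 218.] [0.5576 0.2355 0.0383]
1125 ((562.0130615234375, 236.66705322265625), (25.71981430053711, 90.6205825805664), 73.20841217041016) 0.038113704110214586 [[514.9000244140625, 237.39999389648438], [601.7000122070312, 211.3000030517578], [609.0999755859375, 235.89999389648438], [522.2999877929688, 262.1000061035156]]
gusset 0.88 [301. 207.] [0.5213 0.1308 0.0211]
4134 ((521.369873046875, 127.97157287597656), (100.0511245727539, 70.5402603149414), 80.6423568725586) 0.021077768457345686 [[478.3999938964844, 84.30000305175781], [548.0, 72.9000015258789], [564.2999877929688, 171.60000610351562], [494.70001220703125, 183.10000610351562]]
offcut 0.73 [405. 148.] [0.4742 0.2648 0.0232]
899 ((475.3576965332031, 265.1979675292969), (28.05933952331543, 45.219810485839844), 76.61400604248047) 0.02324987263738837 [[450.1000061035156, 256.79998779296875], [494.1000061035156, 246.3000030517578], [500.6000061035156, 273.6000061035156], [456.6000061035156, 284.1000061035156]]
```

View pics/w1.png

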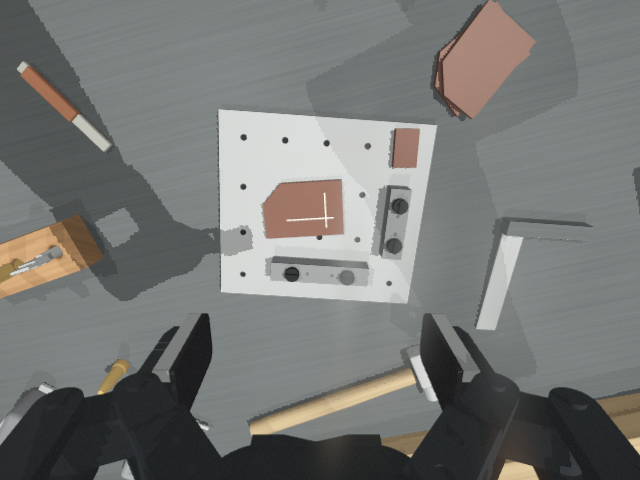

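The wrist view shows the gusset at (303,208), crooked about 7.5° relative to the jig. The fence runs along row 270 with its inner face toward the plate, the stop is at (395,222) and the offcut at (405,148). The jig corner comes out near world (611,208) mm and the jig yaw is −16.9°. Next I'll look at the block from above.

servo_tool(plan=[[85, 1, -30, 0, -0.12], [85, 2, -65, 0, -0.24], [85, 3, -100, 0, -0.36], [85, 4, -135, 0, -0.48], [85, 5, -170, -5, -0.6], [85, 6, -205, -10, -0.72], [85, 8, -240, -20, -0.84], [85, 10, -275, -25, -0.96], [85, 11, -310, -30, -1.08], [85, 12, -345, -35, -1.2], [85, 13, -380, -40, -1.232], [85, 13, -396, -40, -1.232], [85, 13, -396, -40, -1.232], [85, 13, -396, -40, -1.232], [85, 13, -396, -40, -1.232]])

```text
t: 3.83
tool_pos: [0.5074, -0.244, 0.3025]
tool_rot: [[-0.112, 0.994, 0.0], [0.994, 0.112, 0.0], [0.0, 0.0, -1.0]]
contact_force: [0.4, 0.5, -0.3]
grip_width: 0.085
gripper_force: 0.0
```

```bash
python3 - <<'E'
from h import *
o=manip.observe();print(o['joint_pos'].round(2),o['tool_pos'],o['tool_rot'][:,1].round(3))
im,d=snap('wrist','w2.png');P=cloud('wrist',d)
for t,zs in dict(tool_block=(.030,.042),drift=(.106,.122),punch=(.088,.105),chisel=(.085,.105)).items():
    for r in manip.regions_of('wrist',t)[:1]:
        m=r['mask']&(d>0); q=P[m]
        s=q[(q[:,2]>zs[0])&(q[:,2]<zs[1])]
        rc=cv2.minAreaRect((s[:,:2]*1000).astype(np.float32)); print(t,round(r['confidence'],2),np.round(r['location']),len(s),rc,np.median(s[:,2]),s[:,:2].mean(0))
E
```

```text
[-0.51  0.29  1.39  0.    1.46 -0.63] [ 0.5074452  -0.24403649  0.30249129] [0.994 0.112 0.   ]
tool_block 0.83 [314. 183.] 7812 ((506.6056823730469, -244.3914794921875), (64.13311767578125, 169.76263427734375), 6.558664798736572) 0.03712882398287773 [ 0.50561993 -0.23527279]
drift 0.79 [314. 204.] 351 ((506.5540771484375, -244.21261596679688), (15.25365924835205, 16.487031936645508), 6.424499034881592) 0.11493622874492904 [ 0.50642354 -0.24329128]
punch 0.86 [315. 253.] 144 ((512.9036865234375, -298.0691833496094), (11.200511932373047, 11.671392440795898), 49.91817092895508) 0.09663299430201724 [ 0.51285787 -0.29721103]
chisel 0.69 [315. 146.] 111 ((500.7350769042969, -189.20361328125), (3.62115478515625, 23.222740173339844), 6.523998260498047) 0.09607445790242752 [ 0.50027298 -0.18889462]
```

View pics/w2.png

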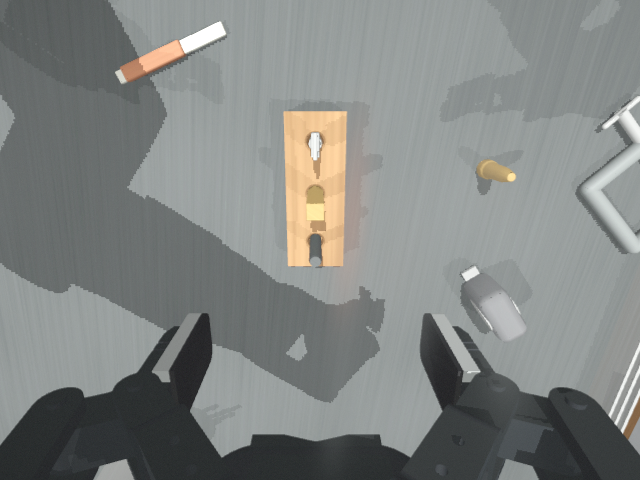

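The wrist view shows the drift top at (315,210), between the chisel (315,146) and the punch (315,250). It is centred under the TCP at world (506.5, −244.2) mm. I'll descend and grip.

servo_tool(plan=[[85, -1, 0, -40, 0.002], [85, -1, 0, -80, 0.002], [85, -1, 0, -120, 0.002], [85, -1, 0, -160, 0.002], [85, -1, 0, -195, 0.002], [85, -1, 0, -215, 0.002], [85, -1, 0, -226, 0.002], [85, -1, 0, -226, 0.002], [85, -1, 0, -226, 0.002], [5, -1, 0, -226, 0.002], [5, -1, 0, -226, 0.002], [5, -1, 0, -226, 0.002], [5, -1, 0, -226, 0.002], [5, -1, 0, -226, 0.002], [5, -1, 0, -226, 0.002], [5, -1, 0, -226, 0.002], [5, -1, 0, -226, 0.002], [5, -1, 0, -226, 0.002], [5, -1, 0, -226, 0.002]], grip_force=110)

```text
t: 5.67
tool_pos: [0.5064, -0.2454, 0.0769]
tool_rot: [[-0.113, 0.994, 0.001], [0.994, 0.113, -0.0], [-0.0, 0.001, -1.0]]
contact_force: [-0.6, 1.5, 5.8]
grip_width: 0.0146
gripper_force: 107.2
```

servo_tool(plan=[[5, 0, 0, 10, 0], [5, 0, 0, 30, 0], [5, 0, 0, 65, 0], [5, 0, 0, 100, 0], [5, 0, 10, 120, 0], [5, -3, 40, 120, 0], [5, -6, 75, 120, 0], [5, -9, 110, 120, 0], [5, -12, 145, 120, 0], [5, -15, 180, 120, 0], [5, -18, 215, 120, 0], [5, -22, 250, 120, 0], [5, -26, 285, 120, 0], [5, -30, 320, 120, 0], [5, -34, 355, 120, 0], [5, -36, 380, 100, 0], [5, -36, 393, 70, 0], [5, -36, 393, 40, 0], [5, -36, 393, 40, 0], [5, -36, 393, 40, 0]])

```text
t: 7.33
tool_pos: [0.4697, 0.1476, 0.1162]
tool_rot: [[-0.113, 0.994, -0.002], [0.994, 0.113, -0.001], [-0.0, -0.003, -1.0]]
contact_force: [0.7, 1.0, -0.8]
grip_width: 0.0146
gripper_force: 107.5
```

```bash
python3 - <<'E'
from h import *
o=manip.observe();print(o['t'],o['tool_pos'],o['contact_force'],o['grip_width'])
im,d=snap('wrist','w3.png');P=cloud('wrist',d)
for t,zs in dict(gusset=(.015,.024),drift=(.04,.2)).items():
    for r in manip.regions_of('wrist',t)[:1]:
        m=r['mask']&(d>0); q=P[m]
        s=q[(q[:,2]>zs[0])&(q[:,2]<zs[1])]
        rc=cv2.minAreaRect((s[:,:2]*1000).astype(np.float32)); print(t,round(r['confidence'],2),np.round(r['location']),len(s),rc,s.min(0),s.max(0))
E
```

```text
7.3333 [0.46973489 0.14764339 0.11624656] [ 0.67502616  0.99520213 -0.83353627] 0.01461148988352042
gusset 0.95 [395. 265.] 12516 ((524.7625122070312, 126.53152465820312), (102.21513366699219, 74.03582763671875), 80.57111358642578) [0.48616076 0.07006114 0.01500724] [0.56581479 0.18271931 0.02399595]
drift 0.92 [318. 350.] 6221 ((470.42926025390625, 148.84706115722656), (17.112035751342773, 18.342058181762695), 10.140007972717285) [0.46158155 0.13954866 0.05576752] [0.47932313 0.1592709  0.1575252 ]
```

View pics/w3.png

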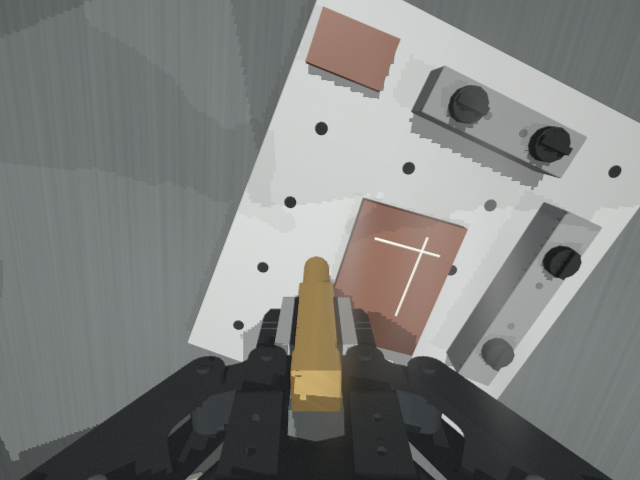

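The picture shows the drift held upright at (317,330), clear of the plate's left edge, with both bars in view. I'll lower the nose to about 2.5 mm above the bed and start pushing along jig +x.

servo_tool(plan=[[5, 1, 4, -20, 0], [5, 1, 4, -34, 0], [5, 1, 4, -39, 0], [5, 1, 4, -39, 0], [5, 4.8, 2.8, -39, 0], [5, 8.7, 1.7, -39, 0], [5, 10.6, 1.1, -39, 0], [5, 12.5, 0.5, -39, 0], [5, 14.4, -0.1, -39, 0], [5, 16.3, -0.6, -39, 0], [5, 18.2, -1.2, -39, 0], [5, 20.1, -1.8, -39, 0], [5, 22, -2.4, -39, 0], [5, 24, -3, -39, 0], [5, 25.9, -3.5, -39, 0], [5, 27.8, -4.1, -39, 0], [5, 29.7, -4.7, -39, 0], [5, 31.6, -5.3, -39, 0], [5, 33.5, -5.8, -39, 0], [5, 33.5, -5.8, -39, 0]])

```text
t: 9.15
tool_pos: [0.5041, 0.1419, 0.0773]
tool_rot: [[-0.113, 0.994, 0.0], [0.994, 0.113, -0.0], [-0.0, 0.0, -1.0]]
contact_force: [-0.8, 0.2, -1.6]
grip_width: 0.0144
gripper_force: 107.8
```

```bash
cat >> h.py <<'E'
def track(names=('gusset',),cam='scene'):
    a=np.radians(-16.9);X=np.array([np.cos(a),np.sin(a)]);Y=np.array([-X[1],X[0]])
    o=manip.observe();p=o['tool_pos'][:2]*1000;f=o['contact_force']
    print('t',round(o['t'],2),'tool jig',(p@X).round(1),(p@Y).round(1),'z',o['tool_pos'][2].round(4),'F jig',(f[:2]@X).round(1),(f[:2]@Y).round(1),f[2].round(1))
    im,d=snap(cam);P=cloud(cam,d);Z=dict(gusset=(.0165,.024),long_fence=(.03,.041),end_stop=(.03,.041),drift=(0,.2))
    for n in names:
        for r in manip.regions_of(cam,n)[:1]:
            q=P[r['mask']&(d>0)];s=q[(q[:,2]>Z[n][0])&(q[:,2]<Z[n][1])]
            b=cv2.boxPoints(cv2.minAreaRect((s[:,:2]*1000).astype(np.float32)));rc=cv2.minAreaRect((s[:,:2]*1000).astype(np.float32))
            print(n,len(s),'ang',round(rc[2],2),'size',np.round(rc[1],1),'corners jig',np.c_[b@X,b@Y].round(1).tolist())
    return im,d
E
python3 - <<'E'
from h import *
track(('gusset','long_fence','end_stop'),'wrist')
track(('gusset','long_fence','end_stop'),'scene')
E
```

```text
t 9.15 tool jig 441.1 282.3 z 0.0773 F jig -0.8 -0.1 -1.6
gusset 12098 ang 76.06 size [77.1 71. ] corners jig [[449.7, 242.5], [520.6, 246.2], [516.6, 323.2], [445.7, 319.5]]
long_fence 8181 ang 72.75 size [100.   26.7] corners jig [[527.8, 262.8], [554.5, 262.7], [555.1, 362.6], [528.4, 362.8]]
end_stop 9304 ang 73.03 size [25.4 90.7] corners jig [[424.4, 376.7], [515.1, 376.6], [515.1, 402.0], [424.5, 402.1]]
t 9.35 tool jig 440.9 282.3 z 0.0774 F jig -0.6 -0.6 -1.2
gusset 2408 ang 76.09 size [102.3  69.9] corners jig [[451.9, 218.3], [521.7, 221.9], [516.4, 324.1], [446.6, 320.4]]
long_fence 1122 ang 73.09 size [127.9  25.5] corners jig [[529.5, 235.8], [555.0, 235.8], [555.0, 363.7], [529.5, 363.8]]
end_stop 1078 ang 72.9 size [26.6 91. ] corners jig [[424.2, 375.9], [515.2, 375.6], [515.3, 402.3], [424.3, 402.6]]
```

servo_tool(plan=[[5, 1, -0.3, 0, 0], [5, 1.9, -0.6, 0, 0], [5, 2.9, -0.9, 0, 0], [5, 3.8, -1.2, 0, 0], [5, 4.8, -1.5, 0, 0], [5, 5.7, -1.7, 0, 0], [5, 6.7, -2, 0, 0], [5, 7.2, -2.2, 0, 0], [5, 7.7, -2.3, 0, 0], [5, 8.1, -2.5, 0, 0]])

```text
t: 10.38
tool_pos: [0.5119, 0.1395, 0.0773]
tool_rot: [[-0.113, 0.994, -0.0], [0.994, 0.113, -0.0], [-0.0, -0.0, -1.0]]
contact_force: [-2.6, -0.1, -1.5]
grip_width: 0.0146
gripper_force: 107.8
```

```bash
python3 - <<'E'
from h import *
track(('gusset',),'wrist')
E
```

```text
t 10.38 tool jig 449.2 282.2 z 0.0773 F jig -2.5 -0.9 -1.5
gusset 11780 ang 73.82 size [75.6 71.1] corners jig [[456.0, 244.2], [527.1, 245.1], [526.1, 320.7], [455.1, 319.8]]
```

servo_tool(plan=[[5, 0.4, -0.1, 0, 0], [5, 0.8, -0.2, 0, 0], [5, 1.1, -0.3, 0, 0]])

```text
t: 10.73
tool_pos: [0.5129, 0.1392, 0.0773]
tool_rot: [[-0.113, 0.994, -0.0], [0.994, 0.113, -0.0], [-0.0, -0.0, -1.0]]
contact_force: [-2.2, 0.8, -1.1]
grip_width: 0.0148
gripper_force: 107.8
```

servo_tool(plan=[[5, 0.3, -0.1, 0, 0], [5, 0.6, -0.2, 0, 0]])

```text
t: 10.9
tool_pos: [0.5135, 0.139, 0.0773]
tool_rot: [[-0.113, 0.994, -0.0], [0.994, 0.113, 0.0], [0.0, -0.0, -1.0]]
contact_force: [-3.1, 1.6, -1.0]
grip_width: 0.0149
gripper_force: 107.8
```

```bash
python3 - <<'E'
from h import *
track(('gusset',),'wrist')
E
```

```text
t 10.9 tool jig 451.0 282.2 z 0.0773 F jig -3.4 0.6 -1.0
gusset 11701 ang 73.23 size [74.7 72.8] corners jig [[457.2, 245.2], [530.0, 245.3], [529.9, 320.1], [457.0, 319.9]]
```

servo_tool(plan=[[5, 0.3, -0.1, 0, 0], [5, 0.5, -0.15, 0, 0]])

```text
t: 11.17
tool_pos: [0.514, 0.1388, 0.0773]
tool_rot: [[-0.113, 0.994, -0.0], [0.994, 0.113, -0.0], [-0.0, -0.0, -1.0]]
contact_force: [-1.8, 0.7, -1.0]
grip_width: 0.0146
gripper_force: 107.8
```

servo_tool(plan=[[5, 0.3, -0.1, 0, 0], [5, 0.5, -0.15, 0, 0]])

```text
t: 11.33
tool_pos: [0.5146, 0.1387, 0.0773]
tool_rot: [[-0.113, 0.994, 0.0], [0.994, 0.113, 0.0], [0.0, 0.0, -1.0]]
contact_force: [-2.5, 0.8, -1.6]
grip_width: 0.0148
gripper_force: 107.8
```

servo_tool(plan=[[5, 0.3, -0.1, 0, 0], [5, 0.5, -0.15, 0, 0]])

```text
t: 11.5
tool_pos: [0.515, 0.1385, 0.0772]
tool_rot: [[-0.113, 0.994, -0.0], [0.994, 0.113, -0.0], [0.0, -0.0, -1.0]]
contact_force: [-2.0, 0.8, 0.1]
grip_width: 0.0145
gripper_force: 107.8
```

```bash
python3 - <<'E'
from h import *
track(('gusset',),'scene')
E
```

```text
t 11.5 tool jig 452.5 282.3 z 0.0772 F jig -2.2 0.2 0.1
gusset 2287 ang 73.09 size [101.8  67. ] corners jig [[459.0, 218.5], [525.9, 218.4], [525.9, 320.3], [459.0, 320.3]]
```

servo_tool(plan=[[5, 0.3, -0.1, 0, 0], [5, 0.5, -0.15, 0, 0]])

```text
t: 11.77
tool_pos: [0.5155, 0.1384, 0.0773]
tool_rot: [[-0.113, 0.994, -0.0], [0.994, 0.113, 0.0], [0.0, -0.0, -1.0]]
contact_force: [-3.9, 1.5, -0.7]
grip_width: 0.0147
gripper_force: 107.8
```

servo_tool(plan=[[5, 0.3, -0.1, 0, 0]])

```text
t: 11.85
tool_pos: [0.5156, 0.1383, 0.0772]
tool_rot: [[-0.113, 0.994, -0.001], [0.994, 0.113, 0.0], [0.0, -0.001, -1.0]]
contact_force: [-5.2, 2.2, -0.5]
grip_width: 0.0142
gripper_force: 107.9
```

servo_tool(plan=[[5, 0.3, -0.1, 0, 0], [5, 0.3, -0.1, 0, 0]])

```text
t: 12.02
tool_pos: [0.5157, 0.1383, 0.0772]
tool_rot: [[-0.113, 0.994, -0.001], [0.994, 0.113, 0.0], [0.0, -0.001, -1.0]]
contact_force: [-6.4, 2.5, 1.7]
grip_width: 0.0145
gripper_force: 108.0
```

servo_tool(plan=[[5, 0.3, -0.1, 0, 0], [5, 0.5, -0.15, 0, 0], [5, 0.5, -0.15, 0, 0]])

```text
t: 12.27
tool_pos: [0.5159, 0.1382, 0.0772]
tool_rot: [[-0.113, 0.994, -0.002], [0.994, 0.113, 0.0], [0.0, -0.002, -1.0]]
contact_force: [-9.1, 2.8, 2.1]
grip_width: 0.0145
gripper_force: 108.2
```

servo_tool(plan=[[5, 0.1, 0, 0, 0], [5, 0.1, 0, 0, 0], [5, 0.1, 0, 0, 0]])

```text
t: 12.52
tool_pos: [0.516, 0.1382, 0.0772]
tool_rot: [[-0.113, 0.994, -0.002], [0.994, 0.113, 0.0], [0.0, -0.002, -1.0]]
contact_force: [-8.1, 1.2, 2.9]
grip_width: 0.0149
gripper_force: 108.2
```

```bash
python3 - <<'E'
from h import *
track(('gusset','long_fence'),'scene')
track(('gusset','long_fence'),'wrist')
E
```

```text
t 12.52 tool jig 453.5 282.2 z 0.0772 F jig -8.1 -1.2 2.9
gusset 2238 ang 72.06 size [99.9 67.2] corners jig [[458.1, 221.1], [525.3, 219.9], [527.1, 319.8], [460.0, 321.1]]
long_fence 1098 ang 73.14 size [126.4  25.3] corners jig [[529.8, 236.7], [555.1, 236.7], [555.0, 363.2], [529.7, 363.1]]
t 12.67 tool jig 453.5 282.2 z 0.0772 F jig -9.7 1.1 3.3
gusset 11685 ang 73.07 size [74.4 70.9] corners jig [[459.2, 245.3], [530.1, 245.2], [530.1, 319.6], [459.2, 319.7]]
long_fence 8238 ang 72.85 size [100.   26.7] corners jig [[528.1, 262.8], [554.8, 262.7], [555.3, 362.7], [528.6, 362.8]]
```

The plate is pressed flat on the fence: its angle matches the jig's within about 0.3° and the push is about 9 N. Now I'll back off and take the drift round to the lower end.

servo_tool(plan=[[5, -3, 1, 0, 0], [5, -10, 3, 0, 0], [5, -17, 5, 5, 0], [5, -23, -15, 10, 0], [5, -29, -35, 10, 0], [5, -35, -55, 10, 0], [5, -40, -70, 10, 0], [5, -25, -75, 10, 0], [5, -5, -80, 10, 0], [5, 10, -85, 5, 0], [5, 19.5, -87.5, 1, 0], [5, 19.5, -87.5, 0, 0], [5, 19.5, -87.5, 0, 0]])

```text
t: 13.9
tool_pos: [0.5355, 0.0507, 0.0768]
tool_rot: [[-0.113, 0.994, -0.001], [0.994, 0.113, -0.0], [0.0, -0.001, -1.0]]
contact_force: [-0.5, -0.2, -1.7]
grip_width: 0.0144
gripper_force: 107.7
```

```bash
python3 - <<'E'
from h import *
track(('gusset','long_fence'),'scene')
track(('gusset','end_stop'),'wrist')
E
```

```text
t 13.9 tool jig 497.6 204.2 z 0.0768 F jig -0.5 -0.3 -1.7
gusset 2253 ang 72.18 size [101.6  67.2] corners jig [[458.0, 219.9], [525.2, 218.9], [526.9, 320.4], [459.6, 321.5]]
long_fence 1105 ang 73.01 size [127.1  25.4] corners jig [[529.4, 237.2], [554.9, 237.2], [555.1, 364.3], [529.6, 364.3]]
t 14.05 tool jig 497.6 204.4 z 0.0774 F jig -0.1 0.1 -2.0
gusset 27422 ang 72.97 size [100.5  70.5] corners jig [[459.4, 219.1], [529.9, 219.0], [530.1, 319.4], [459.7, 319.6]]
end_stop 0 ang 0.0 size [0. 0.] corners jig [[0.0, 0.0], [0.0, 0.0], [0.0, 0.0], [0.0, 0.0]]
```

servo_tool(plan=[[5, 0.9, 2.9, 0, 0], [5, 1.7, 5.7, 0, 0], [5, 2.3, 7.7, 0, 0], [5, 3.2, 10.5, 0, 0], [5, 4.1, 13.4, 0, 0], [5, 4.9, 16.3, 0, 0], [5, 5.8, 19.1, 0, 0], [5, 6.7, 22, 0, 0], [5, 7.6, 24.9, 0, 0], [5, 8.4, 27.8, 0, 0], [5, 9.3, 30.6, 0, 0], [5, 10.2, 33.5, 0, 0]])

```text
t: 15.2
tool_pos: [0.5465, 0.0843, 0.0773]
tool_rot: [[-0.113, 0.994, -0.0], [0.994, 0.113, -0.0], [-0.0, -0.0, -1.0]]
contact_force: [-0.1, -2.5, 0.6]
grip_width: 0.0145
gripper_force: 107.9
```

```bash
python3 - <<'E'
from h import *
track(('gusset',),'wrist')
E
```

```text
t 15.2 tool jig 498.4 239.5 z 0.0773 F jig 0.6 -2.4 0.6
gusset 26409 ang 74.01 size [100.5  71.5] corners jig [[459.3, 246.1], [530.8, 247.2], [529.2, 347.7], [457.7, 346.6]]
```

The plate has turned about 1° the wrong way. I'll shift the contact 5 mm toward jig −X and continue.

servo_tool(plan=[[5, -0.9, -2.9, 0, 0], [5, -5.7, -1.4, 0, 0], [5, -5.2, 0.1, 0, 0], [5, -4.5, 2.4, 0, 0], [5, -3.8, 4.8, 0, 0], [5, -3.1, 7.2, 0, 0], [5, -2.4, 9.6, 0, 0], [5, -1.7, 12, 0, 0], [5, -1, 14.4, 0, 0], [5, -0.3, 16.8, 0, 0], [5, 0.4, 19.2, 0, 0], [5, 1, 20.6, 0, 0]])

```text
t: 16.3
tool_pos: [0.5474, 0.105, 0.0772]
tool_rot: [[-0.113, 0.994, -0.0], [0.994, 0.113, -0.0], [0.0, -0.0, -1.0]]
contact_force: [-2.9, -3.7, -0.5]
grip_width: 0.0147
gripper_force: 107.9
```

```bash
python3 - <<'E'
from h import *
track(('gusset','end_stop'),'wrist')
E
```

```text
t 16.3 tool jig 493.3 259.6 z 0.0772 F jig -1.7 -4.4 -0.5
gusset 25929 ang 73.04 size [100.   70.2] corners jig [[459.5, 266.9], [529.8, 266.8], [529.9, 366.8], [459.6, 366.9]]
end_stop 5400 ang 73.22 size [25.7 72.8] corners jig [[441.9, 376.3], [514.7, 376.5], [514.6, 402.1], [441.8, 402.0]]
```

servo_tool(plan=[[5, 0.3, 1, 0, 0], [5, 0.6, 2, 0, 0], [5, 0.9, 3, 0, 0], [5, 1.2, 4, 0, 0], [5, 1.5, 5, 0, 0], [5, 1.8, 6, 0, 0], [5, 2.1, 7, 0, 0], [5, 2.3, 7.5, 0, 0], [5, 2.4, 8, 0, 0]])

```text
t: 17.2
tool_pos: [0.5499, 0.1127, 0.0773]
tool_rot: [[-0.113, 0.994, 0.0], [0.994, 0.113, -0.0], [-0.0, 0.0, -1.0]]
contact_force: [-0.1, -2.4, -2.2]
grip_width: 0.0149
gripper_force: 107.8
```

```bash
python3 - <<'E'
from h import *
track(('gusset','end_stop'),'wrist')
E
```

```text
t 17.2 tool jig 493.3 267.7 z 0.0773 F jig 0.6 -2.4 -2.2
gusset 25957 ang 73.04 size [100.3  70.2] corners jig [[459.5, 274.8], [529.7, 274.8], [529.8, 375.0], [459.6, 375.1]]
end_stop 7938 ang 73.14 size [25.6 89.6] corners jig [[425.2, 376.3], [514.8, 376.4], [514.8, 402.0], [425.2, 401.9]]
```

servo_tool(plan=[[5, 0.1, 0.3, 0, 0], [5, 0.2, 0.6, 0, 0], [5, 0.3, 0.9, 0, 0]])

```text
t: 17.6
tool_pos: [0.5501, 0.1135, 0.0773]
tool_rot: [[-0.113, 0.994, -0.0], [0.994, 0.113, -0.0], [-0.0, -0.0, -1.0]]
contact_force: [-1.3, -2.6, -1.9]
grip_width: 0.0148
gripper_force: 107.8
```

servo_tool(plan=[[5, 0.1, 0.3, 0, 0], [5, 0.15, 0.5, 0, 0]])

```text
t: 17.77
tool_pos: [0.5503, 0.1141, 0.0773]
tool_rot: [[-0.113, 0.994, 0.0], [0.994, 0.113, -0.0], [-0.0, -0.0, -1.0]]
contact_force: [-0.7, -2.3, -1.7]
grip_width: 0.0148
gripper_force: 107.8
```

servo_tool(plan=[[5, 0.1, 0.3, 0, 0], [5, 0.15, 0.5, 0, 0]])

```text
t: 17.93
tool_pos: [0.5504, 0.1146, 0.0773]
tool_rot: [[-0.113, 0.994, -0.0], [0.994, 0.113, 0.0], [0.0, -0.0, -1.0]]
contact_force: [0.0, -2.6, -1.8]
grip_width: 0.0143
gripper_force: 107.8
```

servo_tool(plan=[[5, 0.1, 0.3, 0, 0], [5, 0.15, 0.5, 0, 0]])

```text
t: 18.1
tool_pos: [0.5505, 0.1149, 0.0773]
tool_rot: [[-0.113, 0.994, -0.0], [0.994, 0.113, -0.0], [-0.0, -0.0, -1.0]]
contact_force: [-1.8, -5.0, -0.5]
grip_width: 0.0144
gripper_force: 107.9
```

servo_tool(plan=[[5, 0.1, 0.3, 0, 0], [5, 0.1, 0.3, 0, 0]])

```text
t: 18.27
tool_pos: [0.5505, 0.115, 0.0772]
tool_rot: [[-0.113, 0.994, -0.001], [0.994, 0.113, -0.001], [-0.001, -0.001, -1.0]]
contact_force: [-3.0, -6.1, -0.0]
grip_width: 0.0144
gripper_force: 108.1
```

servo_tool(plan=[[5, 0.1, 0.3, 0, 0], [5, 0.15, 0.5, 0, 0], [5, 0.15, 0.5, 0, 0]])

```text
t: 18.52
tool_pos: [0.5506, 0.1152, 0.0773]
tool_rot: [[-0.113, 0.994, -0.001], [0.994, 0.113, -0.001], [-0.001, -0.001, -1.0]]
contact_force: [-3.0, -7.8, 0.7]
grip_width: 0.0148
gripper_force: 108.1
```

servo_tool(plan=[[5, 0.1, 0.3, 0, 0], [5, 0.1, 0.3, 0, 0], [5, 0.1, 0.3, 0, 0]])

```text
t: 18.77
tool_pos: [0.5506, 0.1153, 0.0772]
tool_rot: [[-0.113, 0.994, -0.001], [0.994, 0.113, -0.001], [-0.001, -0.001, -1.0]]
contact_force: [-3.8, -8.2, 1.5]
grip_width: 0.0146
gripper_force: 108.2
```

```bash
python3 - <<'E'
from h import *
track(('gusset','end_stop','long_fence'),'wrist')
track(('gusset','end_stop','long_fence'),'scene')
E
```

```text
t 18.77 tool jig 493.3 270.4 z 0.0772 F jig -1.3 -8.9 1.5
gusset 26075 ang 72.93 size [100.6  70.5] corners jig [[459.4, 276.5], [529.9, 276.2], [530.2, 376.9], [459.7, 377.1]]
end_stop 8532 ang 73.56 size [25.5 89.8] corners jig [[424.9, 375.8], [514.8, 376.5], [514.6, 402.0], [424.7, 401.3]]
long_fence 9345 ang 72.76 size [118.9  26.2] corners jig [[528.3, 243.8], [554.5, 243.7], [555.2, 362.5], [529.0, 362.7]]
t 18.97 tool jig 493.3 270.4 z 0.0773 F jig -0.8 -9.6 0.9
gusset 2495 ang 72.26 size [104.6  70. ] corners jig [[458.6, 273.7], [528.5, 272.6], [530.1, 377.2], [460.1, 378.3]]
end_stop 1051 ang 73.73 size [26.8 90.4] corners jig [[425.0, 376.2], [515.4, 377.1], [515.1, 403.9], [424.7, 402.9]]
long_fence 1126 ang 72.98 size [126.6  25.5] corners jig [[529.2, 237.0], [554.7, 236.9], [555.0, 363.5], [529.5, 363.6]]
```

The plate is seated on the stop: 9 N push, angle matches the jig, both edges flush within measurement. I'll go round and press it lightly on the fence once more, to be sure nothing was left open there.

servo_tool(plan=[[5, -1, -3, 0, 0], [5, -3, -9, 0, 0], [5, -4.7, -15.3, 0, 0], [5, -24, -9.5, 10, 0], [5, -43, -4, 10, 0], [5, -60, 1.6, 10, 0], [5, -54, 21, 10, 0], [5, -48, 41, 10, 0], [5, -42, 61, 10, 0], [5, -38, 75, 5, 0], [5, -38, 75, 0, 0], [5, -32, 73.2, 0, 0], [5, -26.7, 71.6, 0, 0], [5, -25, 71, 0, 0], [5, -25, 71, 0, 0]])

```text
t: 20.42
tool_pos: [0.5265, 0.1862, 0.0774]
tool_rot: [[-0.111, 0.994, 0.0], [0.994, 0.111, 0.0], [0.0, 0.0, -1.0]]
contact_force: [0.2, -0.2, -2.1]
grip_width: 0.0145
gripper_force: 108.1
```

```bash
python3 - <<'E'
from h import *
im,d=track(('gusset','end_stop','long_fence'),'wrist')
cv2.imwrite('pics/w5.png',im[:,:,::-1])
E
```

```text
t 20.42 tool jig 449.7 331.2 z 0.0774 F jig 0.2 -0.2 -2.1
gusset 12860 ang 73.24 size [82.6 70.8] corners jig [[458.9, 294.2], [529.8, 294.4], [529.6, 377.0], [458.7, 376.8]]
end_stop 7193 ang 72.93 size [25.3 90.6] corners jig [[424.2, 376.9], [514.9, 376.6], [514.9, 401.9], [424.3, 402.2]]
long_fence 3554 ang 73.41 size [117.6  26.4] corners jig [[528.6, 245.5], [555.1, 245.6], [554.4, 363.2], [528.0, 363.1]]
```

View pics/w5.png

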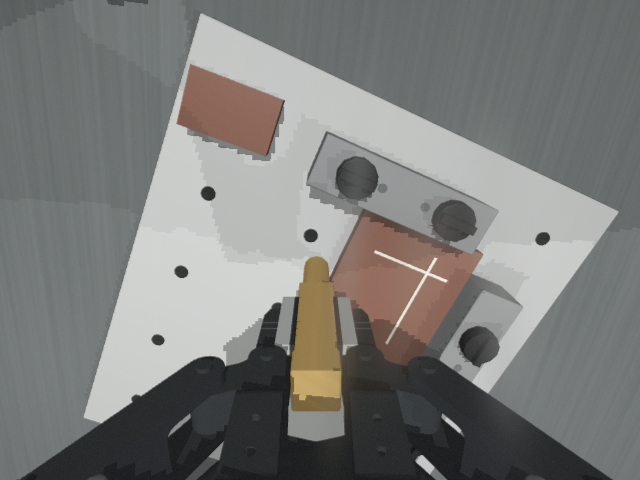

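The plate at (405,290) sits against the stop (edge near row 230) and the fence (480,290), with the drift at (317,330) about 3 mm from its free edge. Now the gentle press, approaching to 452.7 and then creeping.

servo_tool(plan=[[5, 0.8, -0.2, 0, 0], [5, 1.6, -0.5, 0, 0], [5, 2.3, -0.7, 0, 0], [5, 2.7, -0.8, 0, 0]])

```text
t: 20.95
tool_pos: [0.5287, 0.1863, 0.0773]
tool_rot: [[-0.113, 0.994, 0.0], [0.994, 0.113, 0.0], [0.0, 0.0, -1.0]]
contact_force: [0.2, 0.0, -2.1]
grip_width: 0.0147
gripper_force: 108.1
```

servo_tool(plan=[[5, 0.4, -0.1, 0, 0], [5, 0.7, -0.2, 0, 0], [5, 0.7, -0.2, 0, 0]])

```text
t: 21.2
tool_pos: [0.5293, 0.1861, 0.0773]
tool_rot: [[-0.113, 0.994, -0.0], [0.994, 0.113, -0.0], [-0.0, -0.0, -1.0]]
contact_force: [0.2, 1.3, -2.2]
grip_width: 0.0144
gripper_force: 108.1
```

servo_tool(plan=[[5, 0.4, -0.1, 0, 0], [5, 0.7, -0.2, 0, 0], [5, 0.7, -0.2, 0, 0]])

```text
t: 21.45
tool_pos: [0.5298, 0.1859, 0.0772]
tool_rot: [[-0.113, 0.994, -0.001], [0.994, 0.113, -0.0], [0.0, -0.001, -1.0]]
contact_force: [-1.9, 1.1, -0.8]
grip_width: 0.0147
gripper_force: 108.2
```

servo_tool(plan=[[5, 0.4, -0.1, 0, 0], [5, 0.7, -0.2, 0, 0], [5, 0.7, -0.2, 0, 0]])

```text
t: 21.7
tool_pos: [0.5302, 0.1858, 0.0772]
tool_rot: [[-0.113, 0.994, -0.001], [0.994, 0.113, 0.0], [0.0, -0.001, -1.0]]
contact_force: [-5.5, 1.9, 0.8]
grip_width: 0.0147
gripper_force: 108.5
```

servo_tool(plan=[[5, 0.3, -0.1, 0, 0], [5, 0.3, -0.1, 0, 0], [5, 0.3, -0.1, 0, 0]])

```text
t: 21.95
tool_pos: [0.5304, 0.1858, 0.0772]
tool_rot: [[-0.113, 0.994, -0.002], [0.994, 0.113, 0.0], [0.0, -0.002, -1.0]]
contact_force: [-6.7, 1.7, 1.6]
grip_width: 0.0147
gripper_force: 108.6
```

Seated with about 7 N at the same tool X as before, so there is no gap. I'll retreat, lift and return to above the block.

servo_tool(plan=[[5, -3, 1, 0, 0], [5, -10, 3, 0, 0], [5, -16, 5, 5, 0], [5, -16, 5, 35, 0], [5, -18, 0, 75, 0], [5, -20, -25, 110, 0], [5, -21, -60, 120, 0], [5, -21, -95, 120, 0], [5, -22, -130, 120, 0], [5, -22, -165, 120, 0], [5, -22, -200, 120, 0], [5, -23, -235, 120, 0], [5, -23, -270, 120, 0], [5, -23, -305, 120, 0], [5, -24, -340, 120, 0], [5, -24, -375, 120, 0], [5, -24.5, -405, 120, 0], [5, -25, -425, 110, 0], [5, -24.8, -431, 90, 0], [5, -24.8, -431, 80, 0]])

```text
t: 23.62
tool_pos: [0.5053, -0.2463, 0.1558]
tool_rot: [[-0.111, 0.994, -0.001], [0.994, 0.111, 0.0], [0.001, -0.001, -1.0]]
contact_force: [0.2, 0.8, -2.4]
grip_width: 0.0145
gripper_force: 108.2
```

servo_tool(plan=[[5, 0, 0, 0, 0], [5, 0, 0, 0, 0], [5, 0, 0, 0, 0], [5, 0, 0, 0, 0]])

```text
t: 23.95
tool_pos: [0.5067, -0.2448, 0.1585]
tool_rot: [[-0.114, 0.994, 0.002], [0.994, 0.114, -0.001], [-0.001, 0.001, -1.0]]
contact_force: [-0.1, 0.9, -1.2]
grip_width: 0.0147
gripper_force: 108.2
```

```bash
python3 - <<'E'
from h import *
o=manip.observe();print(o['tool_pos'],o['tool_rot'][:,1])
for n in ('wrist','scene','side'):
    im,d=snap(n,n+'6.png');P=cloud(n,d)
    for r in manip.regions_of(n,'drift')[:1]:
        q=P[r['mask']&(d>0)];q=q[q[:,2]>.06];q=q[np.linalg.norm(q[:,:2]-[.506,-.245],axis=1)<.03]
        for a,b in((.08,.105),(.105,.13),(.13,.175),(.175,.21)):
            s=q[(q[:,2]>=a)&(q[:,2]<b)]
            if len(s): print(n,a,len(s),((s.min(0)+s.max(0))/2).round(4),s.min(0).round(4),s.max(0).round(4))
E
```

```text
[ 0.50672803 -0.24481352  0.15850443] [0.99350021 0.11382174 0.00139317]
wrist 0.08 105 [ 0.5064 -0.2404  0.1009] [ 0.5001 -0.2435  0.0967] [ 0.5127 -0.2372  0.105 ]
wrist 0.105 449 [ 0.5068 -0.2402  0.1174] [ 0.5    -0.2435  0.105 ] [ 0.5136 -0.2369  0.1299]
wrist 0.13 1751 [ 0.5057 -0.2365  0.1526] [ 0.4982 -0.2381  0.1302] [ 0.5132 -0.2349  0.175 ]
wrist 0.175 3732 [ 0.5063 -0.244   0.1866] [ 0.4978 -0.253   0.175 ] [ 0.5148 -0.235   0.1981]
scene 0.08 29 [ 0.5077 -0.2409  0.0999] [ 0.5016 -0.2463  0.0953] [ 0.5138 -0.2356  0.1046]
scene 0.105 85 [ 0.5076 -0.2427  0.1175] [ 0.5007 -0.25    0.1054] [ 0.5146 -0.2354  0.1296]
scene 0.13 162 [ 0.507  -0.2408  0.1526] [ 0.4979 -0.2487  0.1305] [ 0.5162 -0.2328  0.1748]
scene 0.175 90 [ 0.5059 -0.2431  0.1857] [ 0.4986 -0.2518  0.1753] [ 0.5132 -0.2344  0.1962]
side 0.08 61 [ 0.5048 -0.2501  0.0999] [ 0.4984 -0.2534  0.0952] [ 0.5112 -0.2468  0.1046]
side 0.105 175 [ 0.5049 -0.2478  0.1173] [ 0.4983 -0.2531  0.1051] [ 0.5115 -0.2425  0.1295]
side 0.13 369 [ 0.505  -0.2506  0.1526] [ 0.4967 -0.2561  0.1302] [ 0.5132 -0.2452  0.1749]
side 0.175 243 [ 0.5059 -0.2471  0.1853] [ 0.4986 -0.2568  0.175 ] [ 0.5133 -0.2375  0.1956]
```

View pics/wrist6.png

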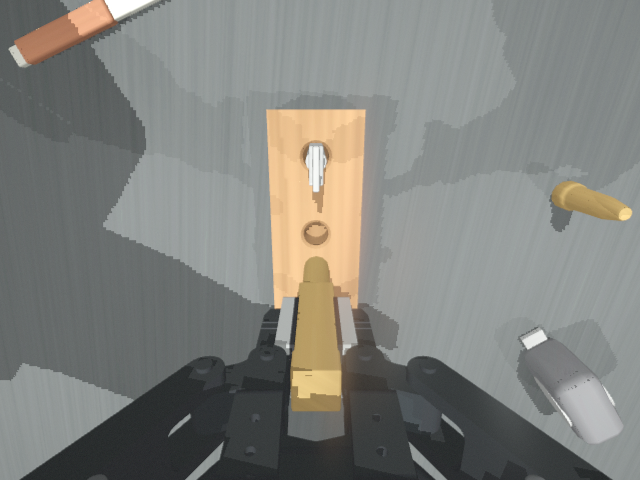

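The drift hangs upright at (317,330) with the empty hole at (315,233) straight below. I'll lower it to just above the block and settle.

servo_tool(plan=[[5, 0, 0, -20, 0], [5, 0, 0, -40, 0], [5, 0, 0, -52, 0], [5, 0, 0, -56, 0], [5, 0, 0, -60, 0], [5, 0, 0, -64, 0], [5, 0, 0, -67, 0], [5, 0, 0, -67, 0]])

```text
t: 24.92
tool_pos: [0.5062, -0.2454, 0.0903]
tool_rot: [[-0.113, 0.994, 0.0], [0.994, 0.113, -0.0], [-0.0, 0.0, -1.0]]
contact_force: [-0.2, 0.3, -2.1]
grip_width: 0.0148
gripper_force: 108.2
```

servo_tool(plan=[[5, 0, 0, -4, 0], [5, 0, 0, -8, 0], [5, 0, 0, -11, 0], [5, 0, 0, -12.5, 0], [5, 0, 0, -12.5, 0]])

```text
t: 25.33
tool_pos: [0.5061, -0.2453, 0.0773]
tool_rot: [[-0.113, 0.994, -0.001], [0.994, 0.113, 0.0], [0.0, -0.001, -1.0]]
contact_force: [-0.3, -0.1, -2.3]
grip_width: 0.0148
gripper_force: 108.2
```

Home, with no side load. I'll open and rise straight up.

servo_tool(plan=[[5, 0, 0, -0.4, 0], [40, 0, 0, -0.4, 0], [85, 0, 0, -0.4, 0], [85, 0, 0, -0.4, 0], [85, 0, 0, -0.4, 0], [85, 0, 0, -0.4, 0], [85, 0, 0, -0.4, 0], [85, 0, 0, -0.4, 0], [85, 0, 0, 15, 0], [85, 0, 0, 40, 0], [85, 0, 0, 75, 0], [85, 0, 0, 115, 0], [85, 0, 0, 150, 0], [85, 0, 0, 180, 0], [85, 0, 0, 180, 0], [85, 0, 0, 180, 0], [85, 0, 0, 180, 0]])

```text
t: 26.75
tool_pos: [0.5059, -0.2452, 0.2569]
tool_rot: [[-0.113, 0.994, -0.001], [0.994, 0.113, 0.001], [0.001, -0.001, -1.0]]
contact_force: [0.7, -0.4, -0.1]
grip_width: 0.085
gripper_force: 0.0
```

```bash
python3 - <<'E'
from h import *
im,d=snap('wrist','w7.png');P=cloud('wrist',d)
for t,zs in dict(drift=(.106,.122),punch=(.088,.105),chisel=(.085,.105)).items():
    for r in manip.regions_of('wrist',t)[:1]:
        q=P[r['mask']&(d>0)];s=q[(q[:,2]>zs[0])&(q[:,2]<zs[1])]
        print(t,round(r['confidence'],2),cv2.minAreaRect((s[:,:2]*1000).astype(np.float32)),np.median(s[:,2]))
track(('gusset','end_stop','long_fence'),'scene')
E
```

```text
drift 0.86 ((505.8161926269531, -244.35255432128906), (15.592558860778809, 16.248308181762695), 6.271471977233887) 0.11434639571598859
punch 0.8 ((512.3593139648438, -298.08941650390625), (11.444883346557617, 11.548913955688477), 54.32667922973633) 0.0960043147792573
chisel 0.65 ((500.2530517578125, -189.38272094726562), (3.1371374130249023, 23.35445213317871), 6.578005313873291) 0.09530115551099028
t 26.95 tool jig 555.4 -87.6 z 0.2566 F jig -0.4 -0.3 -0.2
gusset 2446 ang 70.88 size [102.7  68.7] corners jig [[457.7, 277.8], [526.4, 275.2], [530.4, 377.8], [461.7, 380.5]]
end_stop 0 ang 0.0 size [0. 0.] corners jig [[0.0, 0.0], [0.0, 0.0], [0.0, 0.0], [0.0, 0.0]]
long_fence 1128 ang 73.12 size [127.7  25.5] corners jig [[529.5, 236.0], [555.0, 236.0], [554.9, 363.7], [529.4, 363.7]]
```

The drift is back within 1 mm of its start and the other tools haven't moved. The scene camera's gusset angle is doubtful because the stop hides part of it, so I'll check from above with the wrist camera.

servo_tool(plan=[[85, 0, 30, 25, 0.12], [85, 0, 65, 50, 0.24], [85, 0, 100, 80, 0.36], [85, 0, 135, 85, 0.48], [85, 0, 170, 85, 0.6], [85, 0, 205, 85, 0.72], [85, 0, 240, 85, 0.84], [85, 0, 275, 85, 0.96], [85, 0, 310, 85, 1.08], [85, 0, 345, 85, 1.2], [85, 0, 380, 85, 1.23], [85, 0, 400, 85, 1.23], [85, 0, 410, 85, 1.23], [85, 0, 410, 85, 1.23], [85, 0, 410, 85, 1.23], [85, 0, 410, 85, 1.23]])

```text
t: 28.48
tool_pos: [0.5064, 0.1635, 0.3428]
tool_rot: [[-0.974, 0.227, 0.0], [0.227, 0.974, -0.0], [-0.0, -0.0, -1.0]]
contact_force: [-0.4, -0.1, -0.6]
grip_width: 0.0849
gripper_force: 0.0
```

```bash
python3 - <<'E'
from h import *
im,d=track(('gusset','end_stop','long_fence'),'wrist')
r=manip.regions_of('wrist','gusset')[0];u,v=np.round(r['location']).astype(int)
c=im[max(0,v-110):v+110,max(0,u-130):u+130,::-1]
cv2.imwrite('pics/w8.png',cv2.resize(c,None,fx=2.6,fy=2.6,interpolation=cv2.INTER_CUBIC))
E
```

```text
t 28.48 tool jig 437.0 303.6 z 0.3428 F jig -0.4 -0.2 -0.6
gusset 3855 ang 72.93 size [100.3  70.7] corners jig [[458.8, 276.9], [529.5, 276.7], [529.8, 376.9], [459.1, 377.2]]
end_stop 0 ang 0.0 size [0. 0.] corners jig [[0.0, 0.0], [0.0, 0.0], [0.0, 0.0], [0.0, 0.0]]
long_fence 1619 ang 73.11 size [125.8  25.9] corners jig [[528.4, 236.9], [554.4, 236.9], [554.3, 362.7], [528.4, 362.7]]
```

View pics/w8.png

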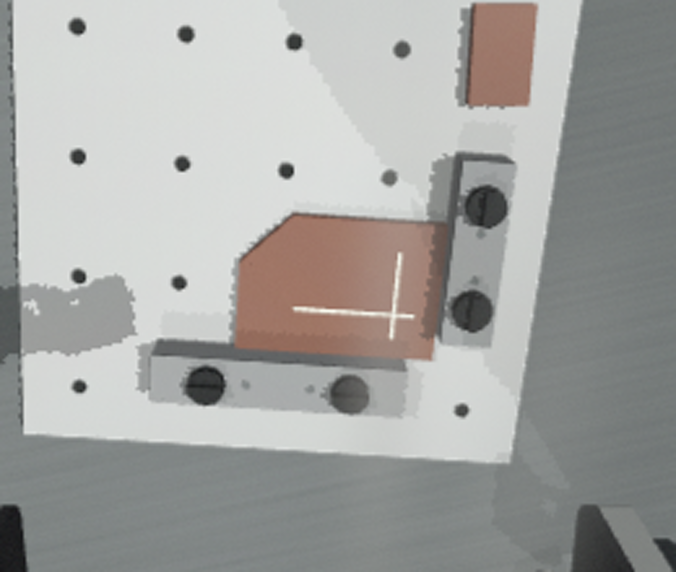

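The crop shows the plate's end tight on the stop (column 445) and its long edge tight on the fence (row 350). The measured angle agrees with the jig's and the offcut (500,55) is untouched. Handing in.

```bash
python3 -c "
from rig import manip
print(manip.hand_in())"
```

```text
the job is handed in; nothing more can be done
None
```

I handed the job in at about 28.5 s with the gusset seated on both the fence and the end stop, the drift back in its hole within about 1 mm, and the other tools and the offcut undisturbed; the hand-in returned no verdict.

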